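Wind the spring saddle to its mark and lock it

ROBOT

A 6-joint arm with a two-finger parallel gripper is mounted at the origin on the work surface. World frame = base frame: x ahead of the robot, y to its left, z up, the work surface at z = 0. Lengths are in mm, angles in rad, forces in N, time in s.
With the tool pointing down it reaches from about 400 to 925 mm from the base axis. Payload 12.5 kg.
Tool frame: the origin (TCP) lies on the mounting face of the last link; the fingertips stand 190 mm ahead of it and the grasp point (between the pads) lies 171 mm ahead of it; z points along the fingers, y is the line along which they close (so a half turn about z gives the same grasp; the last joint's range is limited). The gripper opens to 95 mm and grips with 3 to 60 N. Pads are 20 mm wide; open, the fingers measure 119 mm over their backs; the gripper's body (75 mm by 180 mm) begins 59 mm behind the grasp point.
Start: joints at [-1.276, 0.491, 1.559, -0, 1.092, -0.106], TCP at [243.866, -575.46, 404.761] pointing down, gripper open.
Joint ranges: [-3.1, 3.1], [-0.84, 2.19], [0.05, 2.79], [-1.13, 4.28], [0.06, 2.93], [-2.69, 2.69]. Speed limits (rad/s): [2.22, 2.22, 2.79, 3.14, 3.14, 3.14].

INTERFACE

Orientations are given as [roll, pitch, yaw] about the fixed x, y, z axes, in that order (R = Rz(yaw) Ry(pitch) Rx(roll)).
In Python, from cell import env gives the robot as it stands.
- The arm moves only by the tool carry_out, never from a script. Its argument "series" is a list of rows, each a list of 5 numbers: the shift along the tool's x, y, z in m, then the turn about the tool's z in degrees, then the opening, from 0 (shut) to 1 (fully open). A call has 1 to 20 rows; each row is the pose to reach, as a shift and turn from the pose commanded when the call began, along the tool's axes at that moment; what a row does not reach only later rows make up. A row lasts 1/8 s, in which the tool goes at most 62.5 mm and 10.7 degrees, less where a joint would pass 70% of its speed; a pose out of reach is approached as far as the arm can. A call with a gripper value outside its range is refused whole. The fingers move at their own pace and stop on an object; the grip force is fixed at half the most. Time passes only in rows, so rows that repeat a pose let the fingers close. It gives the time, the measured TCP pose, the force, the opening and the grip force at its end, in the units of the state.
- env.state(): the state, without advancing time (a new reading comes with each control period).
- env.read_camera(name): name is "scene" or "top" or "wrist"; returns (picture, depth): 420x560x3 uint8, red, green, blue; 420x560 float32, mm along the optical axis (not along the pixel's ray), 0 where there is no reading.
- env.get_calibration(name): a dict with "intrinsics" (3x3 intrinsics, pixels), "cam_to_world" (4x4, takes a point from camera to world coordinates); the wrist camera has in their place "T_tool_cam" (4x4, takes a point from camera to tool coordinates, whose origin is the TCP and whose axes are the flange's). Camera axes: x right, y up, looking along -z (the intrinsics and any distortion apply to the point x, -y, -z); pixel columns grow to the right and rows downward; lengths in mm; the calibration is good to about 2 mm. The wrist camera is an equidistant fisheye: a pixel r from the principal point sees the ray r / f radians off the axis. A picture is of the moment at which its call begins: read the wrist's pose just before it. get_calibration takes no time and is no camera call.
- env.job_done(): hands the job in; it is judged then, once.
The state is a dict: "t": time; "joints": joint angles; "qvel": joint speeds; "tau": joint torques, N m; "eef_pos": TCP position; "tcp_rot": TCP orientation; "ft_force": force on the tool from outside, world axes, zero at the start; "moment": the same for the moment, N m; "opening": opening from 0.0 (shut) to 1.0 (fully open); "grip_force": force on a finger pad.
Only numpy, scipy, OpenCV 4.12 (cv2) and the standard library are available. Lean on these libraries where they do the work, as an engineer would, in place of code of your own. Each camera call takes 0.05 s, during which the arm holds its last target. There are 200 camera calls.

TASK

Wind the crank of the tuning bench clockwise (as you face its sloping panel) until the pointer on the brass spring saddle stands at the red rider on the steel rule, within about 3 mm; then swing the steel keeper bar fully home into its catch and let go. Move the saddle only by the crank, do not shift the rider, keep clear of the pen machine that hangs above the crank, and leave the other things on the counter where they are.

Things in the scene. Friction and masses are not known exactly. Their poses are not given: they have to be found in the camera images.
- bench: Fixed tuning bench, 220 x 410 mm; origin on its underside, z up, -x side to the robot. At its -y end a housing with a black 150 mm panel sloping 28 deg, outward normal (-0.469, 0, 0.883) in bench axes. Along +y the bed (top 40 mm up, y 0 to 0.22 m) with the saddle; rule on the bed's +x side, keeper on its -x side. A 300 mm post behind the panel holds the pen machine.
- crank_hub (a point): Centre of the crank on the sloping panel's surface, 115 mm above the counter. The point's axes are the bench's. The crank turns about the panel normal through this point.
- crank (a joint): Crank angle in rad, grows as it is turned clockwise seen by someone facing the panel (looking against its outward normal). At 0 the grip is at the lowest point of its circle, straight down the slope from the hub. Range -0.3 to 17. One turn moves the saddle 30 mm along the bench's +y. It stays where it is left (0.12 N m to turn).
- crank_grip (a point): Middle of the beech grip: a square bar 24 x 24 mm, 66 mm long, fixed to the crank arm (does not spin; flats radial and tangential), parallel to the panel normal, 55 mm from the crank axis. This point is 55 mm out from the panel along the normal; the grip runs 17 to 83 mm out, the arm 8 to 18, the hub to 24. Axes turn with the crank: z the panel normal, x from grip towards the crank axis.
- pointer (a point): Tip of the thin brass pointer (4 mm wide) on the +x side of the saddle, over the rule, 50 mm above the counter.
- rider_tip (a point): Tip of the red rider's finger on the rule, facing the pointer (2 mm gap in x), 50 mm above the counter; axes are the bench's. The mark is met when pointer and rider tip have the same bench y.
- keeper (a joint): Angle of the keeper bar in rad: 0 is shut (bar parallel to the bed, home in its catch), it starts open and swung towards the robot, up to 1.3. Stiff, stays where left (0.12 N m).
- keeper_hinge (a point): On the keeper's vertical hinge axis at the bar's underside, 34 mm above the counter, at (-0.055, 0.205) m in bench axes; point axes are the bench's. Shut, the bar runs from here 155 mm along the bench's -y; opening turns it clockwise seen from above, towards the robot.
- keeper_knob (a point): Middle of the round upright beech knob on the keeper bar, 24 mm in diameter, 50 mm tall, 115 mm from the hinge axis; 71 mm above the counter, the knob runs from 46 to 96 mm up. The bar is 20 mm wide, 12 mm thick. Its y axis points along the bar to the hinge.
- pen_machine: Slim dark red rotary pen machine clipped to the black stand, 26 mm in diameter, 130 mm long, along the bench's y; origin at its middle, 300 mm above the counter, at (0.062, -0.09) m in bench axes. It bars a straight-down approach to the upper part of the crank's circle: tilt the tool to the panel's normal.
- pliers: Loose pliers with white nylon jaws and beech handles, about 150 mm long and 15 mm high, lying down; origin at the underside.
- grip_cover: Loose pink rubber grip cover, a tube 34 mm in diameter and 62 mm tall, standing; origin at its underside.
- soap_bottle: Loose green bottle, 60 mm in diameter, 150 mm tall; origin at its underside.
- ink_black: Loose black ink bottle, 36 mm in diameter, 85 mm tall; origin at its underside.
- ink_blue: Loose blue ink bottle, 36 mm in diameter, 85 mm tall; origin at its underside.
- rinse_cup: Loose blue ceramic cup, 68 mm in diameter, 70 mm tall; origin at its underside.
- saddle: Sliding brass block 66 x 46 x 28 mm on the bed, driven along the bench's y by the crank; a blued steel spring strip 90 mm long is fixed on top, pointing to +y, its highest point 97 mm above the counter. Origin at the centre of the block's underside, 44 mm above the counter.

How it is judged (in metres and radians):
On the way, in this order (a step that is already met when the one before it is completed fails the run):
1. the saddle's pointer is wound to the red rider (within 3 mm) and at rest, with the keeper bar still open (y of pointer in the frame of rider_tip between -0.003 and 0.003 m and velocity of joint crank between -0.2 and 0.2 rad/s and value of joint keeper above 0.2 rad), for 0.3 s.
2. the keeper bar is swung shut, home in its catch (value of joint keeper below 0.06 rad), for 0.2 s.
At the end, for the whole second after the job is handed in: The pointer stands within 3 mm of the rider tip along the rule, and the keeper bar is shut (within 0.06 rad of home) and at rest (y of pointer in the frame of rider_tip between -0.003 and 0.003 m and value of joint keeper below 0.06 rad and velocity of joint keeper between -0.05 and 0.05 rad/s); the robot touches nothing.
It fails at once if the robot pushed the saddle instead of winding it (over 3 N) (contact force between saddle and the fingers above 3 N or contact force between saddle and the arm above 3 N).
It fails at once if the red rider was shifted by more than 3 mm (distance of rider_tip from where it was at the start of the episode above 0.003 m).
It fails at once if the pen machine was bumped (over 3 N) (contact force between pen_machine and the fingers above 3 N or contact force between pen_machine and the arm above 3 N).
It fails at once if another thing on the counter was moved by more than 25 mm (distance of any of pliers, grip_cover, soap_bottle, ink_black, ink_blue, rinse_cup from where it was at the start of the episode above 0.025 m).
It also fails if it takes over 72 s, if anything falls off the work surface, if the arm or the gripper's body presses on something with over 40 N, if the wrist force passes 120 N, or if a joint passes its speed limit or range.

## Working session

There is one attempt and no reset: what is moved stays moved. The work goes in short steps, Python scripts to look and compute and a tool call to move; the robot and the scene stay as the last step left them, time stands still between calls to the robot, and variables do not carry over. Pictures are saved under pics/ and viewed, at most 10 in all, crops included, and the job is handed in when it is done.

Besides the shell and the picture viewer there is one more tool, called after ">>>" as name([rows], argument=value, ...), one row to a line, values as JSON. carry_out: Moves the arm, as the interface text tells. Its arguments: {"type":"object","properties":{"series":{"type":"array","items":{"type":"array","items":{"type":"number"}}}},"required":["series"]}

```bash
ls; mkdir -p pics; python3 - <<'E'
from cell import env
import cv2,numpy as np
for n in ["scene","top"]:
    p,d=env.read_camera(n); cv2.imwrite(f"pics/{n}0.png",p[:,:,::-1]); np.savez(f"pics/{n}0.npz",p=p,d=d)
    c=env.get_calibration(n); print(n,c)
print(env.get_calibration("wrist")); print(env.state())
E
```

```text
pics
scene {'intrinsics': array([[385.44257729,   0.        , 288.07552932],
       [  0.        , 385.44257729, 210.23319904],
       [  0.        ,   0.        ,   1.        ]]), 'cam_to_world': array([[ 3.36227336e-01, -6.67054814e-01,  6.64822573e-01,
         1.22152493e+03],
       [ 9.41780480e-01,  2.38776253e-01, -2.36718035e-01,
        -1.46339842e+02],
       [-8.39938108e-04,  7.05707997e-01,  7.08502306e-01,
         8.37178271e+02],
       [ 0.00000000e+00,  0.00000000e+00,  0.00000000e+00,
         1.00000000e+00]])}
top {'intrinsics': array([[468.91303833,   0.        , 279.45202955],
       [  0.        , 468.91303833, 215.35434122],
       [  0.        ,   0.        ,   1.        ]]), 'cam_to_world': array([[ 2.17473185e-02,  9.88802473e-01, -1.47637134e-01,
         4.63008560e+02],
       [-9.99735549e-01,  2.26125076e-02,  4.18415098e-03,
         5.51864509e+01],
       [ 7.47574466e-03,  1.47507098e-01,  9.89032744e-01,
         1.18972515e+03],
       [ 0.00000000e+00,  0.00000000e+00,  0.00000000e+00,
         1.00000000e+00]])}
{'intrinsics': array([[325.19
[... 465 characters left out ...]
00,
         1.00000000e+00]])}
{'t': 0.1, 'joints': array([-1.27560867e+00,  4.91477846e-01,  1.55939203e+00, -1.38326463e-05,
        1.09167986e+00, -1.05610325e-01]), 'qvel': array([ 0.00166748, -0.00128043, -0.00158415,  0.00020804, -0.00053277,
        0.00123826]), 'tau': array([ 2.34063795e-03, -6.13622689e+01, -2.58604646e+01,  6.93632173e-02,
        4.70549392e-02, -4.22243215e-05]), 'eef_pos': array([ 243.85083791, -575.43328186,  404.23219532]), 'tcp_rot': array([-3.14063961e+00, -8.86897649e-05,  4.00804318e-01]), 'ft_force': array([ 0.26709159,  0.10508861, -0.77640712]), 'moment': array([-0.02083608, -0.00793855, -0.02478967]), 'grip_force': 0.0, 'opening': 1.003504268616462}
```

View pics/scene0.png

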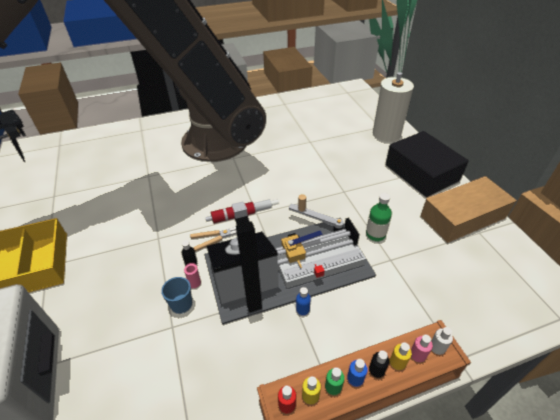

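View pics/top0.png

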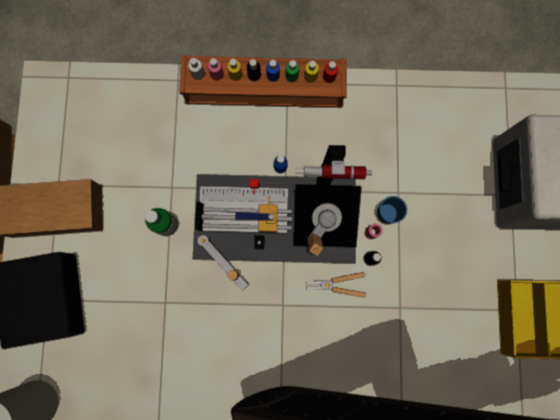

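The scene shows the bench with the crank at the right of the top view. The crank hub is near (326,218) and the grip near (316,245). The keeper hinge is near (203,241), its knob near (232,275), the rider near (254,184) and the saddle near (268,215).

```bash
cat > h.py <<'E'
import numpy as np,cv2
from scipy.spatial.transform import Rotation as Ro
def ray(c,u,v):
    K=c["intrinsics"];T=c["cam_to_world"]
    d=np.array([(u-K[0,2])/K[0,0],-(v-K[1,2])/K[1,1],-1.])
    return T[:3,3],T[:3,:3]@d
def onz(c,u,v,z):
    o,d=ray(c,u,v); return o+d*(z-o[2])/d[2]
def atd(c,u,v,dep):
    o,d=ray(c,u,v); return o+d*dep
E
python3 - <<'E'
from cell import env
from h import *
z=np.load("pics/top0.npz");p,d=z["p"],z["d"];c=env.get_calibration("top")
cv2.imwrite("pics/crop1.png",cv2.resize(p[140:300,185:385,::-1],None,fx=4,fy=3.75*4/3.75,interpolation=cv2.INTER_CUBIC)[:600])
def w(u,v): return atd(c,u,v,d[v,u]).round(1)
for n,(u,v) in dict(hinge=(203,240),knob=(232,275),bl=(196,258),tl=(198,178),hub=(326,214),rider=(254,184),gripend=(316,248),pan1=(350,200),pan2=(350,235)).items(): print(n,w(u,v))
# dark bench base mask via height
H=np.array([[atd(c,u,v,d[v,u]) if d[v,u]>0 else [0,0,-99] for u in range(185,385)] for v in range(140,300)])
np.save("pics/H.npy",H)
# red mask
hsv=cv2.cvtColor(p,cv2.COLOR_RGB2HSV)
m=(((hsv[...,0]<8)|(hsv[...,0]>172))&(hsv[...,1]>150)&(hsv[...,2]>80)).astype(np.uint8)
n,l,s,ct=cv2.connectedComponentsWithStats(m)
for i in range(1,n):
    if s[i,4]>15 and 185<ct[i][0]<385 and 140<ct[i][1]<300: print(s[i],ct[i])
# base plate: low height & dark
g=p[140:300,185:385].max(2)
m=((g<75)&(H[...,2]<25)&(H[...,2]>2)).astype(np.uint8)
P=H[m>0][:,:2]; print(len(P),P.min(0),P.max(0),np.median(H[m>0][:,2]),cv2.minAreaRect(P.astype(np.float32)))
E
```

```text
hinge [568.1 234.9  51.7]
knob [484.4 157.4  94.6]
bl [526.1 256.5  12.5]
tl [731.5 261.8   9.5]
hub [624.8 -54.4 142.8]
rider [706.2 114.2  69.2]
gripend [545.3 -30.4 168.3]
pan1 [ 659.3 -109.5  137.1]
pan2 [ 583.2 -115.6   98.3]
[323 166   8   9  64] [326.515625 170.375   ]
[345 167   6   9  49] [347.55102041 171.24489796]
[354 167  12   9  96] [359.38541667 171.48958333]
[249 179  10  14  84] [253.66666667 183.47619048]
4836 [ 517.94670868 -215.98192441] [758.71367253 265.14838012] 12.147673653881611 ((639.4619140625, 25.064376831054688), (481.6487121582031, 237.3040771484375), 89.19322204589844)
```

View pics/crop1.png

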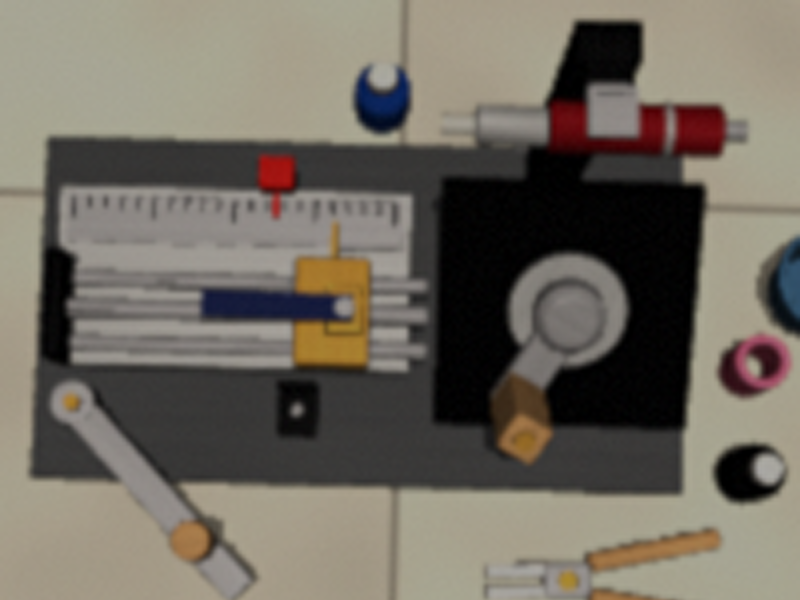

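The crop shows the bench nearly square to the world axes. The pointer tip is at about (269,195), the rider tip at about (254,194) and the grip end at about (316,249). The rows allow no tilt, so I'll push the grip with a vertical closed finger while keeping clear of the pen machine.

```bash
python3 - <<'E'
from cell import env
from h import *
c=env.get_calibration("top")
q=lambda x,y,z: onz(c,185+(x+.5)/4-.5,140+(y+.5)/4-.5,z)
BL,BR,TL=q(31,476,12),q(682,493,12),q(48,137,12)
print("BL",BL,"BR",BR,"TL",TL)
print("lens",np.linalg.norm(BL-BR),np.linalg.norm(BL-TL))
e=BL-BR; print("yaw from long edge",np.degrees(np.arctan2(-e[0],e[1])))
hin,knob=q(71,401,52),q(190,540,96)
print("hinge",hin,"knob",knob)
print("pointer",q(336,224,50),"rider",q(276,217,50))
print("hub top centre (z~137)",q(570,314,136))
print("pen ends",q(478,124,300),q(748,131,300))
print("grip end",q(524,437,165))
print("panel TL,TR,BL,BR",q(443,180,150),q(705,186,150),q(434,422,80),q(685,430,80))
E
```

```text
BL [524.41872136 265.5980512   12.        ] BR [ 522.83507247 -141.9037599    12.        ] TL [741.69856778 265.35820257  12.        ]
lens 407.50488830427753 217.27997880714088
yaw from long edge -0.22266389523668328
hinge [568.2968677  236.41045797  52.        ] knob [485.19630153 156.98528204  96.        ]
pointer [681.83888898  78.2021823   50.        ] rider [685.38134299 115.39836495  50.        ]
hub top centre (z~137) [616.4162299  -57.68934916 136.        ]
pen ends [684.94733132   5.31184971 300.        ] [ 684.55582955 -126.24629103  300.        ]
grip end [543.66263798 -29.87121179 165.        ]
panel TL,TR,BL,BR [689.38029129  16.26707244 150.        ] [ 689.37957197 -132.21213079  150.        ] [558.05587625  16.52990192  80.        ] [ 556.63742805 -132.38209813   80.        ]
```

```bash
cat > path.py <<'E'
from h import *
HUB=np.array([624,-58.5,115.]);N=np.array([-.469,0,.883]);D=np.array([-.883,0,-.469]);L=np.array([0,1.,0])
def tcp(thd):
    th=np.radians(thd);r=np.cos(th)*D+np.sin(th)*L;t=-np.sin(th)*D+np.cos(th)*L
    end=HUB+55*r+83*N; zt=end[2]-26; zm=end[2]-13
    ax=end-N*(13/N[2])              # grip axis at mid-overlap height
    hor=t[:2]/np.linalg.norm(t[:2]); rad=np.array([-hor[1],hor[0]])
    if rad@r[:2]<0: rad=-rad
    base=ax[:2]-rad*8*max(0,-np.cos(th))
    def gap(s):
        c=base-hor*s
        return max((np.array([c[0]+i*10,c[1]+j*12,z])-ax)@t for i in(-1,1) for j in(-1,1) for z in(zt,end[2]+4))+12
    from scipy.optimize import brentq
    s=brentq(gap,0,90); c=base-hor*s
    return np.array([c[0],c[1],zt+190])
E
python3 - <<'E'
from path import *
P=[];s=tcp(10)
for a in range(10,500,12):
    p=tcp(a); dx,dy,dz=p-s; print(a,p.round(0),"tool",np.round([-dx,dy,-dz]),"bodyx",round(p[0]+37.5))
from cell import env
e=env.state(); R=Ro.from_euler('xyz',e["tcp_rot"]).as_matrix()
print("to start+60:",R.T@(s+[0,0,60]-e["eef_pos"]), e["eef_pos"])
E
```

```text
10 [540. -75. 327.] tool [-0.  0. -0.] bodyx 578
22 [537. -66. 328.] tool [ 3.  9. -1.] bodyx 574
34 [535. -56. 331.] tool [ 5. 20. -4.] bodyx 573
46 [535. -44. 334.] tool [ 5. 31. -7.] bodyx 572
58 [537. -32. 339.] tool [  3.  43. -12.] bodyx 575
70 [543. -20. 343.] tool [ -2.  55. -17.] bodyx 580
82 [551.  -9. 349.] tool [-11.  66. -22.] bodyx 589
94 [562.  -2. 354.] tool [-22.  74. -27.] bodyx 599
106 [571.   3. 359.] tool [-31.  79. -33.] bodyx 609
118 [582.   5. 364.] tool [-42.  81. -38.] bodyx 620
130 [594.   4. 369.] tool [-54.  79. -42.] bodyx 632
142 [606.  -1. 373.] tool [-66.  75. -46.] bodyx 644
154 [617.  -9. 375.] tool [-77.  67. -49.] bodyx 654
166 [626. -20. 377.] tool [-85.  56. -50.] bodyx 663
178 [632. -32. 378.] tool [-92.  43. -51.] bodyx 669
190 [636. -41. 378.] tool [-96.  35. -51.] bodyx 674
202 [640. -49. 376.] tool [-100.   26.  -49.] bodyx 677
214 [643. -59. 374.] tool [-103.   17.  -47.] bodyx 680
226 [644. -70. 370.] tool [-104.    6.  -43.] bodyx 681
238 [643. -82. 366.] tool [-103.   -7.  -39.] bodyx 680
250 [639. -95. 361.] tool [-99. -19. -34.] bodyx
[... 471 characters left out ...]
tool [-4. -9.  0.] bodyx 582
370 [540. -75. 327.] tool [-0. -0. -0.] bodyx 578
382 [537. -66. 328.] tool [ 3.  9. -1.] bodyx 574
394 [535. -56. 331.] tool [ 5. 20. -4.] bodyx 573
406 [535. -44. 334.] tool [ 5. 31. -7.] bodyx 572
418 [537. -32. 339.] tool [  3.  43. -12.] bodyx 575
430 [543. -20. 343.] tool [ -2.  55. -17.] bodyx 580
442 [551.  -9. 349.] tool [-11.  66. -22.] bodyx 589
454 [562.  -2. 354.] tool [-22.  74. -27.] bodyx 599
466 [571.   3. 359.] tool [-31.  79. -33.] bodyx 609
478 [582.   5. 364.] tool [-42.  81. -38.] bodyx 620
490 [594.   4. 369.] tool [-54.  79. -42.] bodyx 632
to start+60: [ 467.77017812 -344.78264598   17.71640003] [ 243.85083791 -575.43328186  404.23219532]
```

```bash
cat >> path.py <<'E'
def corner(thd,cx):
    "finger at x=cx pushed in -y until it touches the grip; also lever (mm) of a -y push there"
    th=np.radians(thd);r=np.cos(th)*D+np.sin(th)*L;t=-np.sin(th)*D+np.cos(th)*L
    g=np.linspace(-12,12,49);A,B,C=np.meshgrid(g,g,np.linspace(17,83,133),indexing='ij')
    q=HUB+(55+A[...,None])*r+B[...,None]*t+C[...,None]*N; q=q.reshape(-1,3)
    end=HUB+55*r+83*N; zt=end[2]-26
    q=q[(q[:,2]>zt)&(abs(q[:,0]-cx)<10)]
    k=q[q[:,1].argmax()]; 
    return np.array([cx,k[1]+12,zt+190]),(k-HUB)@-D,k
E
python3 - <<'E'
from path import *
for a in range(130,275,12):
    print(a,tcp(a).round())
    for cx in (614,620,625,628):
        try: p,l,k=corner(a,cx); print("   ",p.round(),"lever",round(l),"contact x",k.round())
        except Exception as e: print(cx,e)
E
```

```text
130 [594.   4. 369.]
    [614.  13. 369.] lever 34 contact x [624.   1. 187.]
    [620.  13. 369.] lever 34 contact x [628.   1. 179.]
    [625.  13. 369.] lever 34 contact x [628.   1. 179.]
    [628.  13. 369.] lever 34 contact x [628.   1. 179.]
142 [606.  -1. 373.]
    [614.   3. 373.] lever 44 contact x [624.  -9. 209.]
    [620.   4. 373.] lever 45 contact x [630.  -8. 201.]
    [625.   4. 373.] lever 45 contact x [635.  -8. 191.]
    [628.   4. 373.] lever 45 contact x [638.  -8. 186.]
154 [617.  -9. 375.]
    [614. -12. 375.] lever 44 contact x [624. -24. 208.]
    [620.  -9. 375.] lever 50 contact x [630. -21. 212.]
    [625.  -6. 375.] lever 55 contact x [635. -18. 212.]
    [628.  -6. 375.] lever 55 contact x [638. -18. 206.]
166 [626. -20. 377.]
    [614. -23. 377.] lever 44 contact x [624. -35. 208.]
    [620. -22. 377.] lever 50 contact x [630. -34. 212.]
    [625. -20. 377.] lever 56 contact x [635. -32. 215.]
    [628. -19. 377.] lever 60 contact x [638. -31. 216.]
178 [632. -32. 378.]
    [614. -33. 378.] lever 44 contact x [624. -45. 209.]
    [620. -33. 378.] lever
[... 1417 characters left out ...]
14. -83. 361.] lever 26 contact x [623. -95. 171.]
    [620. -83. 361.] lever 26 contact x [623. -95. 171.]
    [625. -83. 361.] lever 26 contact x [623. -95. 171.]
    [628. -83. 361.] lever 26 contact x [623. -95. 171.]
262 [ 630. -107.  356.]
    [614. -87. 356.] lever 18 contact x [617. -99. 166.]
    [620. -87. 356.] lever 18 contact x [617. -99. 166.]
    [625. -87. 356.] lever 18 contact x [617. -99. 166.]
    [628. -93. 356.] lever 19 contact x [ 618. -105.  166.]
274 [ 620. -116.  350.]
    [614. -90. 350.] lever 4 contact x [ 604. -102.  161.]
620 attempt to get argmax of an empty sequence
625 attempt to get argmax of an empty sequence
628 attempt to get argmax of an empty sequence
```

>>> carry_out([
  [0.03,-0.02,0.0,-10,0],
  [0.06,-0.045,0.0,-20,0],
  [0.1,-0.07,0.0,-30,0],
  [0.14,-0.1,0.0,-40,0],
  [0.18,-0.13,0.005,-50,0],
  [0.22,-0.16,0.005,-60,0],
  [0.26,-0.19,0.005,-70,0],
  [0.3,-0.22,0.01,-80,0],
  [0.34,-0.25,0.01,-90,0],
  [0.37,-0.275,0.01,-100,0],
  [0.4,-0.295,0.015,-110,0],
  [0.43,-0.315,0.015,-120,0],
  [0.45,-0.33,0.015,-130,0],
  [0.46,-0.34,0.018,-140,0],
  [0.468,-0.345,0.018,-150,0],
  [0.468,-0.345,0.018,-157,0],
  [0.468,-0.345,0.018,-157,0],
  [0.468,-0.345,0.018,-157,0],
])

```text
t: 2.35
eef_pos: [540.1, -75.3, 386.6]
tcp_rot: [-3.142, -0.0, 3.138]
ft_force: [-0.3, -0.2, 0.1]
opening: 0.006
grip_force: 0.0
```

```bash
python3 - <<'E'
from cell import env
import cv2
p,d=env.read_camera("wrist"); cv2.imwrite("pics/w1.png",p[:,:,::-1])
E
```

```text
(no output)
```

View pics/w1.png

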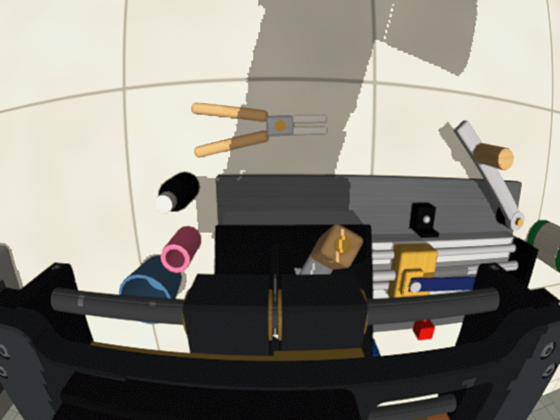

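The wrist view shows the closed fingers at about (275,310), and the grip to their +y side at about (340,245). I'll go down behind the grip and start pushing.

>>> carry_out([
  [0,0,0.03,0,0],
  [0,0,0.06,0,0],
  [0,0,0.06,0,0],
  [0.003,0.009,0.059,0,0],
  [0.005,0.02,0.056,0,0],
  [0.005,0.031,0.053,0,0],
  [0.003,0.043,0.048,0,0],
  [-0.002,0.055,0.043,0,0],
  [-0.011,0.066,0.038,0,0],
  [-0.022,0.074,0.033,0,0],
  [-0.031,0.079,0.027,0,0],
  [-0.042,0.081,0.022,0,0],
  [-0.042,0.081,0.022,0,0],
])

```text
t: 4.03
eef_pos: [583.1, 5.9, 365.0]
tcp_rot: [3.141, 0.002, 3.141]
ft_force: [-0.1, 0.8, 0.3]
opening: 0.002
grip_force: 0.1
```

```bash
python3 - <<'E'
from cell import env
import cv2
p,d=env.read_camera("wrist"); q,d=env.read_camera("top")
a=cv2.resize(p[100:400,:,::-1],(560,300));b=cv2.resize(q[140:300,185:385,::-1],None,fx=1.875,fy=1.875)
import numpy as np
b=cv2.copyMakeBorder(b,0,0,0,0,cv2.BORDER_CONSTANT)
cv2.imwrite("pics/c2.png",cv2.resize(np.hstack([a,b]),(800,257)))
E
```

```text
(no output)
```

View pics/c2.png

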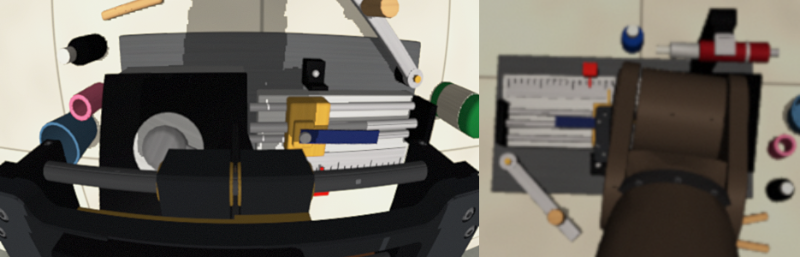

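The push is working: the saddle has moved, and the grip is being carried ahead of the fingers. Next is the upper part of the circle, with finger x capped so the gripper body clears the pen machine.

>>> carry_out([
  [-0.012,-0.002,-0.004,0,0],
  [-0.024,-0.007,-0.008,0,0],
  [-0.034,-0.015,-0.01,0,0],
  [-0.041,-0.027,-0.012,0,0],
  [-0.042,-0.039,-0.013,0,0],
  [-0.042,-0.049,-0.013,0,0],
  [-0.042,-0.058,-0.011,0,0],
  [-0.042,-0.067,-0.009,0,0],
  [-0.042,-0.075,-0.005,0,0],
  [-0.042,-0.083,-0.001,0,0],
  [-0.043,-0.089,0.004,0,0],
  [-0.043,-0.089,0.004,0,0],
])

```text
t: 5.62
eef_pos: [625.2, -83.8, 360.0]
tcp_rot: [-3.141, -0.001, 3.141]
ft_force: [-0.8, 0.3, -0.4]
opening: 0.003
grip_force: 0.1
```

```bash
python3 - <<'E'
from cell import env
import cv2,numpy as np
s=env.state();print(s["ft_force"],s["eef_pos"])
p,d=env.read_camera("wrist"); q,d=env.read_camera("scene")
a=p[60:400,:,::-1];b=cv2.resize(q[180:320,150:400,::-1],None,fx=340/140,fy=340/140)
cv2.imwrite("pics/c3.png",cv2.resize(np.hstack([a,b]),(800,233)))
E
```

```text
[-0.75180945  0.2672077  -0.41475024] [625.2215996  -83.83194607 360.02545073]
```

View pics/c3.png

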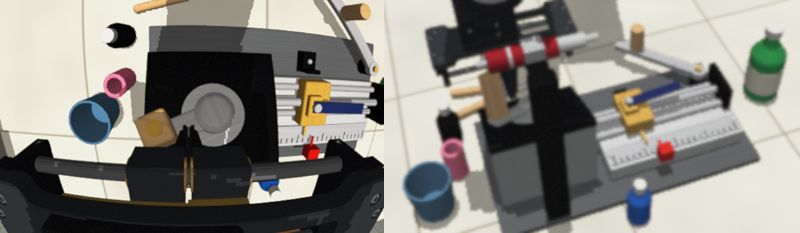

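The grip is now on the -y side at about (155,125) in the left half, ahead of the finger. I'll carry on down the far side.

>>> carry_out([
  [-0.002,-0.005,0.002,0,0],
  [-0.003,-0.011,0.005,0,0],
  [0.0,-0.023,0.008,0,0],
  [0.005,-0.033,0.011,0,0],
  [0.015,-0.039,0.016,0,0],
  [0.027,-0.042,0.021,0,0],
  [0.04,-0.041,0.025,0,0],
  [0.053,-0.036,0.029,0,0],
  [0.065,-0.027,0.032,0,0],
  [0.074,-0.016,0.034,0,0],
  [0.081,-0.002,0.034,0,0],
  [0.085,0.008,0.034,0,0],
  [0.088,0.017,0.033,0,0],
  [0.09,0.027,0.03,0,0],
  [0.09,0.027,0.03,0,0],
])

```text
t: 7.6
eef_pos: [535.0, -55.4, 331.0]
tcp_rot: [3.141, -0.0, -3.141]
ft_force: [-1.5, 0.3, 0.5]
opening: 0.005
grip_force: 0.1
```

```bash
python3 - <<'E'
from cell import env
import cv2,numpy as np
from h import *
s=env.state();print(s["ft_force"],s["eef_pos"])
p,d=env.read_camera("wrist"); q,_=env.read_camera("top"); r,_=env.read_camera("scene")
np.savez("pics/m4.npz",p=p,q=q,r=r)
cv2.imwrite("pics/c4.png",np.hstack([cv2.resize(p[180:400,200:560,::-1],(400,244)),cv2.resize(q[160:260,185:349,::-1],(400,244),interpolation=cv2.INTER_CUBIC)]))
E
```

```text
[-1.51429241  0.32361027  0.53878664] [535.01778202 -55.3900564  330.99184672]
```

View pics/c4.png

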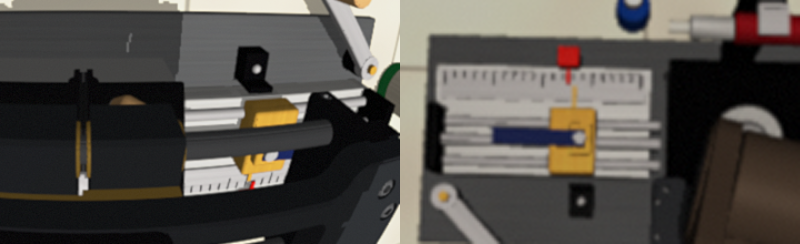

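```bash
cat > meas.py <<'E'
from h import *
def meas(q,c):
    f=q.astype(int); 
    red=np.clip(f[...,0]-np.maximum(f[...,1],f[...,2])-25,0,None); yel=np.clip(np.minimum(f[...,0],f[...,1])-f[...,2]-35,0,None)
    out=[]
    for w,rows in((red,range(189,196)),(yel,range(194,203))):
        for v in rows:
            a=w[v,225:290]; 
            if a.sum()>30 and (a>0).sum()<7: 
                u=225+(a*np.arange(65)).sum()/a.sum(); out.append((w is red,v,round(u,2),onz(c,u,v,50).round(1)[:2]))
    return out
E
python3 - <<'E'
from cell import env
from meas import *
c=env.get_calibration("top")
for n,k in (("top0","p"),("m4","q")):
    print(n)
    for o in meas(np.load(f"pics/{n}.npz")[k],c): print(o)
E
```

```text
top0
(True, 189, np.float64(253.56), array([697.7, 115.9]))
(True, 190, np.float64(253.53), array([695.1, 115.9]))
(True, 191, np.float64(253.51), array([692.6, 115.9]))
(True, 192, np.float64(253.51), array([690.1, 115.8]))
(True, 193, np.float64(253.52), array([687.6, 115.7]))
m4
(True, 189, np.float64(253.55), array([697.7, 115.9]))
(True, 190, np.float64(253.52), array([695.1, 116. ]))
(True, 191, np.float64(253.52), array([692.6, 115.9]))
(True, 192, np.float64(253.49), array([690.1, 115.9]))
(True, 193, np.float64(253.51), array([687.6, 115.7]))
(True, 194, np.float64(253.53), array([685.1, 115.6]))
(False, 197, np.float64(256.17), array([677.7, 108.9]))
(False, 198, np.float64(256.12), array([675.2, 108.9]))
```

>>> carry_out([
  [0,0.012,-0.003,0,0],
  [-0.002,0.024,-0.008,0,0],
  [-0.008,0.036,-0.012,0,0],
  [-0.016,0.047,-0.018,0,0],
  [-0.027,0.054,-0.023,0,0],
  [-0.031,0.057,-0.026,0,0],
  [-0.031,0.057,-0.026,0,0],
  [0.0,0.04,-0.026,0,0],
  [0.03,0.0,-0.026,0,0],
  [0.04,-0.03,-0.026,0,0],
  [0.04,-0.03,-0.026,0,0],
])

```text
t: 9.12
eef_pos: [494.7, -87.7, 356.9]
tcp_rot: [-3.141, 0.001, 3.138]
ft_force: [0.7, 1.3, -0.2]
opening: 0.007
grip_force: 0.0
```

```bash
python3 - <<'E'
from cell import env
from meas import *
c=env.get_calibration("top");q,_=env.read_camera("top");np.savez("pics/m5.npz",q=q)
for o in meas(q,c): print(o)
print(env.state()["eef_pos"],env.state()["ft_force"])
E
```

```text
(True, 189, np.float64(253.55), array([697.7, 115.9]))
(True, 190, np.float64(253.53), array([695.1, 115.9]))
(True, 191, np.float64(253.51), array([692.6, 115.9]))
(True, 192, np.float64(253.49), array([690.1, 115.9]))
(True, 193, np.float64(253.52), array([687.6, 115.7]))
(True, 194, np.float64(253.57), array([685.1, 115.5]))
(False, 196, np.float64(253.84), array([680. , 114.7]))
(False, 197, np.float64(253.81), array([677.5, 114.7]))
(False, 198, np.float64(253.85), array([675. , 114.5]))
(False, 199, np.float64(253.85), array([672.5, 114.4]))
(False, 200, np.float64(253.8), array([670. , 114.5]))
(False, 201, np.float64(253.78), array([667.5, 114.5]))
(False, 202, np.float64(253.74), array([665. , 114.5]))
[495.10564688 -86.85851066 356.86559737] [-0.02080645 -0.53662435 -0.15821573]
```

```bash
python3 - <<'E'
from cell import env
from h import *
z=np.load("pics/top0.npz");c=env.get_calibration("top");d=z["d"]
for v in range(233,252,2): print(v,[tuple(int(k) for k in atd(c,u,v,d[v,u])) for u in (254,258,262,266)])
h=np.array([568.3,236.4])
for f in (46,38,30,22,15,8,3,0,-2):
    a=np.radians(f);K=h+115*np.array([-np.sin(a),-np.cos(a)]);t=np.array([np.cos(a),-np.sin(a)])
    # box (10,12) touching circle r12 along t
    s=min((x for x in np.arange(10,40,.25) if np.hypot(*np.maximum(abs(t*x)-[10,12],0))>=12)); print(f,(K-t*s).round())
E
```

```text
233 [(592, 113, 10), (592, 103, 11), (592, 93, 14), (592, 83, 12)]
235 [(583, 111, 47), (583, 101, 47), (583, 91, 50), (588, 83, 9)]
237 [(582, 113, 10), (578, 101, 46), (578, 91, 50), (582, 82, 12)]
239 [(577, 113, 7), (574, 101, 36), (575, 92, 34), (577, 82, 12)]
241 [(572, 112, 12), (570, 101, 32), (570, 91, 36), (572, 82, 13)]
243 [(565, 111, 32), (565, 101, 32), (565, 91, 34), (567, 82, 12)]
245 [(560, 111, 35), (560, 101, 28), (560, 91, 33), (562, 82, 16)]
247 [(555, 111, 32), (555, 101, 34), (555, 91, 38), (557, 82, 14)]
249 [(551, 112, 15), (552, 102, 6), (552, 92, 13), (552, 82, 9)]
251 [(546, 112, 12), (546, 101, 14), (547, 91, 14), (547, 82, 8)]
46 [466. 176.]
38 [476. 162.]
30 [489. 150.]
22 [503. 139.]
15 [516. 131.]
8 [530. 126.]
3 [540. 123.]
0 [546. 121.]
-2 [550. 121.]
```

>>> carry_out([
  [0.02,0.05,0,0,0],
  [0.04,0.1,0,0,0],
  [0.045,0.15,0,0,0],
  [0.045,0.2,0,0,0],
  [0.045,0.25,0,0,0],
  [0.045,0.278,0.02,0,0],
  [0.045,0.278,0.065,0,0],
  [0.045,0.278,0.107,0,0],
  [0.045,0.278,0.107,0,0],
  [0.045,0.278,0.107,0,0],
])

```text
t: 10.42
eef_pos: [450.7, 192.3, 250.7]
tcp_rot: [3.141, 0.001, 3.141]
ft_force: [-0.1, -0.2, -0.9]
opening: 0.003
grip_force: 0.0
```

>>> carry_out([
  [-0.008,-0.008,0,0,0],
  [-0.016,-0.016,0,0,0],
  [-0.026,-0.03,0,0,0],
  [-0.039,-0.042,0,0,0],
  [-0.053,-0.053,0,0,0],
  [-0.066,-0.061,0,0,0],
  [-0.08,-0.066,0,0,0],
  [-0.09,-0.069,0,0,0],
  [-0.096,-0.071,0,0,0],
  [-0.099,-0.071,0,0,0],
  [-0.099,-0.071,0,0,0],
  [-0.099,-0.071,0,0,0],
])

```text
t: 11.92
eef_pos: [547.3, 121.1, 249.4]
tcp_rot: [-3.141, -0.007, -3.141]
ft_force: [-16.3, 1.2, 9.2]
opening: 0.005
grip_force: 7.9
```

The 16 N reaction shows the bar is against its stop. I'll back off and check.

>>> carry_out([
  [0.02,0,0,0,0],
  [0.05,0,0,0,0],
  [0.1,0,-0.03,0,0],
  [0.15,0,-0.08,0,0],
  [0.15,0,-0.13,0,0],
  [0.15,0,-0.13,0,0],
  [0.15,0,-0.13,0,0],
])

```text
t: 12.8
eef_pos: [399.2, 120.9, 379.5]
tcp_rot: [-3.142, 0.001, 3.141]
ft_force: [-0.2, 0.2, 0.7]
opening: 0.001
grip_force: 0.0
```

```bash
python3 - <<'E'
from cell import env
from meas import *
c=env.get_calibration("top");q,d=env.read_camera("top");r,_=env.read_camera("scene")
for o in meas(q,c): print(o)
print(env.state()["eef_pos"],env.state()["ft_force"])
cv2.imwrite("pics/c6.png",np.hstack([cv2.resize(q[150:290,185:385,::-1],(400,280),interpolation=cv2.INTER_CUBIC),cv2.resize(r[180:320,200:400,::-1],(400,280))]))
E
```

```text
(True, 189, np.float64(253.56), array([697.7, 115.9]))
(True, 190, np.float64(253.52), array([695.1, 116. ]))
(True, 191, np.float64(253.52), array([692.6, 115.9]))
(True, 192, np.float64(253.51), array([690.1, 115.8]))
(True, 193, np.float64(253.53), array([687.6, 115.7]))
(True, 194, np.float64(253.57), array([685.1, 115.5]))
(False, 197, np.float64(253.88), array([677.5, 114.5]))
(False, 198, np.float64(253.88), array([675. , 114.5]))
(False, 199, np.float64(253.88), array([672.5, 114.4]))
(False, 200, np.float64(253.82), array([670. , 114.4]))
(False, 201, np.float64(253.82), array([667.5, 114.4]))
(False, 202, np.float64(253.78), array([665. , 114.4]))
[399.42450144 120.88233172 378.62999851] [-0.42364876  0.15813006 -0.13655267]
```

View pics/c6.png

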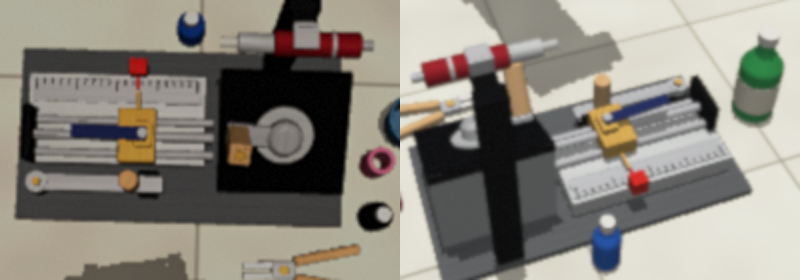

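The keeper bar lies parallel to the bed with its end in the catch at about (148,183). The pointer is in line with the rider at about (138,85), and the arm is clear, so I'm handing in.

```bash
python3 -c "
from cell import env
print(env.job_done())"
```

```text
the job is handed in; nothing more can be done
None
```

The job is handed in with no verdict returned: at the last look the pointer stood about 1 mm from the rider, the keeper bar was home in its catch, and the arm was clear of everything.

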